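# Stow the grinding wheels and shut the wheel case

## Task

Put the grinding wheels away: thread every loose wheel that lies on the bench onto the post in the open wooden case, the largest at the bottom and each next smaller one on top of it, all fully home; they are brittle, so lower each one down the post instead of letting it drop. When all are on, press the locked folding lid stay down at its knee so that it breaks while the lid is still up, then lower the lid gently, without slamming it, until it is fully shut.

Things in the scene. Friction and masses are not known exactly. Their poses are not given: they have to be found in the camera images.
- wheel_case: open dark wooden case with brass corners, 190 (x) x 300 (y) x 95 mm high, walls 10 mm, fixed to the bench; origin at the centre of its underside; its own -x side is the front, the lid is hinged along the top of its +x side, the stay is at its -y end. It is turned so that its front faces roughly to the robot's left and the stay end is the end nearest the robot
- post_seat (a point): upper face of the steel flange inside the case (20 mm above the bench, 75 mm below the rim), at the foot of the post's axis; the first wheel rests on it, each further wheel on the one below. The post is 14 mm thick and rises 62 mm above this point, its last 6 mm tapered; axes as the case's
- lid_hinge (a point): middle of the lid's hinge axis, which runs along the case's y at the top of the +x wall, 95 mm above the bench; axes as the case's
- lid_edge (a point): middle of the lid's free edge on its outer face. The lid is a board 190 mm from hinge to edge, 300 mm wide and 12 mm thick, standing about upright at the start with its outer face toward the case's +x; this point lies 190 mm from the hinge axis and 12 mm outward from the inner face, whose plane passes through the hinge axis. A small brass lip 70 mm wide sticks out 7 mm beyond the edge
- lid (a joint): lid angle (rad): 0 = locked open (87 degrees from shut), growing as it is lowered, 1.52 = shut. Its stiff hinge holds it wherever it is left; once the stay is broken a push of a few newtons on its outer face near the edge lowers it
- knee_plate (a point): centre of the upper face of the flat ribbed brass thumb plate on the knee of the stay, 30 x 30 mm and 5 mm thick, level while the stay is locked (40 mm above the rim of the case); its middle is 26 mm inward of the inner face of the case's -y end wall
- knee (a joint): angle of the stay's knee (rad): 0 = locked, bowed up 0.14 rad past its straight line against a stop; 0.14 = straight; larger = folded downward, 2.23 with the lid shut. A press of about 6 N down on the thumb plate breaks it, rising to 10 or 15 N as it folds; the plate moves about 0.6 mm toward the case's +x for each mm down, 20 mm down gives about 0.65 rad, and it stays where it is left. While it is locked the lid cannot be lowered
- wheel_68_mid (a point): grey grinding wheel, a flat disc 68 mm across and 14 mm thick with a 20 mm bore, lying flat on the bench; the point is its centre, half-way up (7 mm above its underside), z along the bore. All the wheels look alike but for their diameter; absent wheels read None from the start
- wheel_60_mid (a point): grey grinding wheel, a flat disc 60 mm across and 14 mm thick with a 20 mm bore, lying flat on the bench; the point is its centre, half-way up (7 mm above its underside), z along the bore. All the wheels look alike but for their diameter; absent wheels read None from the start
- wheel_52_mid (a point): grey grinding wheel, a flat disc 52 mm across and 14 mm thick with a 20 mm bore, lying flat on the bench; the point is its centre, half-way up (7 mm above its underside), z along the bore. All the wheels look alike but for their diameter; absent wheels read None from the start
- wheel_44_mid (a point): grey grinding wheel, a flat disc 44 mm across and 14 mm thick with a 20 mm bore, lying flat on the bench; the point is its centre, half-way up (7 mm above its underside), z along the bore. All the wheels look alike but for their diameter; absent wheels read None from the start
- punch_stand: fixed wooden punch stand near the middle of the bench, 135 mm along x, 100 mm along y, 75 mm high; origin at the centre of its underside; leave alone
- post_stand: fixed iron stand with a foot 105 mm square and 14 mm high and a vertical rod 12 mm thick and 474 mm tall whose axis stands 3 mm to -x and 17 mm to -y (world axes) of the origin under the foot; leave alone
- bench_vice: fixed iron bench vice at the front left corner of the bench, within 60 mm of its origin in x and 100 mm in y, 152 mm high; origin under it; leave alone
- flux_bottle: small dropper bottle, 33 mm across, 102 mm high, near the robot's side of the bench; origin under its centre; leave it standing

How it is judged (in metres and radians):
On the way, in this order (a step that is already met when the one before it is completed fails the run):
1. all wheels threaded fully home on the post, largest at the bottom, with the lid up (horizontal distance between each of wheel_68_mid, wheel_60_mid, wheel_52_mid, wheel_44_mid and post_seat below 0.006 m and angle between each of wheel_68_mid, wheel_60_mid, wheel_52_mid, wheel_44_mid's own z axis and vertical below 0.1 rad and z of wheel_68_mid in the frame of post_seat below 0.0105 m and (z of wheel_60_mid in the frame of post_seat below 0.0105 m or distance between wheel_60_mid and wheel_68_mid below 0.0185 m) and z of each of wheel_60_mid, wheel_52_mid, wheel_44_mid in the frame of wheel_68_mid above 0.009 m and (z of wheel_52_mid in the frame of post_seat below 0.0105 m or distance between wheel_52_mid and wheel_68_mid below 0.0185 m or distance between wheel_52_mid and wheel_60_mid below 0.0185 m) and z of each of wheel_52_mid, wheel_44_mid in the frame of wheel_60_mid above 0.009 m and (z of wheel_44_mid in the frame of post_seat below 0.0105 m or distance between wheel_44_mid and wheel_68_mid below 0.0185 m or distance between wheel_44_mid and wheel_60_mid below 0.0185 m or distance between wheel_44_mid and wheel_52_mid below 0.0185 m) and z of wheel_44_mid in the frame of wheel_52_mid above 0.009 m and value of joint lid below 0.3 rad), for 0.2 s.
2. the stay broken at its knee while the lid is still up (value of joint knee above 0.3 rad and value of joint lid below 0.4 rad), for 0.1 s.
3. lid fully shut (value of joint lid above 1.47 rad), for 0.2 s.
At the end, for the whole second after the job is handed in: every wheel present sits on the post within 6 mm of its axis and level within 0.1 rad, the lowest on the flange and each next smaller one resting on the one below (gaps under 4 mm), and the lid is shut to within 0.05 rad (horizontal distance between each of wheel_68_mid, wheel_60_mid, wheel_52_mid, wheel_44_mid and post_seat below 0.006 m and angle between each of wheel_68_mid, wheel_60_mid, wheel_52_mid, wheel_44_mid's own z axis and vertical below 0.1 rad and z of wheel_68_mid in the frame of post_seat below 0.0105 m and (z of wheel_60_mid in the frame of post_seat below 0.0105 m or distance between wheel_60_mid and wheel_68_mid below 0.0185 m) and z of each of wheel_60_mid, wheel_52_mid, wheel_44_mid in the frame of wheel_68_mid above 0.009 m and (z of wheel_52_mid in the frame of post_seat below 0.0105 m or distance between wheel_52_mid and wheel_68_mid below 0.0185 m or distance between wheel_52_mid and wheel_60_mid below 0.0185 m) and z of each of wheel_52_mid, wheel_44_mid in the frame of wheel_60_mid above 0.009 m and (z of wheel_44_mid in the frame of post_seat below 0.0105 m or distance between wheel_44_mid and wheel_68_mid below 0.0185 m or distance between wheel_44_mid and wheel_60_mid below 0.0185 m or distance between wheel_44_mid and wheel_52_mid below 0.0185 m) and z of wheel_44_mid in the frame of wheel_52_mid above 0.009 m and value of joint lid above 1.47 rad); the robot touches nothing.
It fails at once if the lid was slammed (faster than 1.6 rad/s near the rim) (value of joint lid above 1.1 rad and velocity of joint lid above 1.6 rad/s).
It fails at once if a wheel was dropped down the post (falling faster than 0.8 m/s) ((horizontal distance between wheel_68_mid and post_seat below 0.006 m and z of wheel_68_mid in the frame of post_seat below 0.06 m and linear speed of wheel_68 above 0.8 m/s) or (horizontal distance between wheel_60_mid and post_seat below 0.006 m and z of wheel_60_mid in the frame of post_seat below 0.06 m and linear speed of wheel_60 above 0.8 m/s) or (horizontal distance between wheel_52_mid and post_seat below 0.006 m and z of wheel_52_mid in the frame of post_seat below 0.06 m and linear speed of wheel_52 above 0.8 m/s) or (horizontal distance between wheel_44_mid and post_seat below 0.006 m and z of wheel_44_mid in the frame of post_seat below 0.06 m and linear speed of wheel_44 above 0.8 m/s)).
It fails at once if the dropper bottle was knocked over (angle between flux_bottle's own z axis and vertical above 0.6 rad).
Of wheel_68, wheel_60, wheel_52, wheel_44 only 3 to 4 are there at a start; the rules pass over those that are not, and their reading is None.
At some moment in a run one of wheel_68, wheel_60, wheel_52, wheel_44 may be knocked a few centimetres aside while the robot is not near it.
It also fails if it takes over 200 s, if anything falls off the work surface, if the arm or the gripper's body presses on something with over 40 N, if the wrist force passes 120 N, or if a joint passes its speed limit or range.

## Robot

A 6-joint arm with a two-finger parallel gripper is mounted at the origin on a cart in front of the work surface, level with it; the furniture and walls round the work are solid. World frame = base frame: x ahead of the robot, y to its left, z up, the work surface at z = 0. Lengths are in mm, angles in rad, forces in N, time in s.
With the tool pointing down it reaches from about 400 to 925 mm from the base axis. Payload 12.5 kg.
Tool frame: the origin (TCP) lies on the front face of the gripper's body, between the roots of the fingers; the fingertips stand 78 mm ahead of it and the grasp point (between the pads) lies 59 mm ahead of it (env.nose_length is the distance from the TCP to the fingertips, in mm); z points along the fingers, y is the line along which they close (so a half turn about z gives the same grasp; the last joint's range is limited). The gripper opens to 95 mm and grips with 3 to 60 N. Pads are 20 mm wide; open, the fingers measure 119 mm over their backs; the gripper's body (75 mm by 180 mm) begins 59 mm behind the grasp point.
Start: joints at [1.05, 0.491, 1.559, -0, 1.092, -0.106], TCP at [251.862, 572.017, 292.261] pointing down, gripper open.
Joint ranges: [-3.1, 3.1], [-0.84, 2.19], [0.05, 2.79], [-1.13, 4.28], [0.06, 2.93], [-2.69, 2.69]. Speed limits (rad/s): [2.22, 2.22, 2.79, 3.14, 3.14, 3.14].

## Interface

Orientations are given as [roll, pitch, yaw] about the fixed x, y, z axes, in that order (R = Rz(yaw) Ry(pitch) Rx(roll)).
In Python, from cell import env gives the robot as it stands.
- The arm moves only by the tool jog_arm, never from a script. Its argument "motion" is a list of rows, each a list of 7 numbers: the turn, a rotation vector about the tool's x, y, z in degrees, then the shift along the tool's x, y, z in mm, then the finger opening in mm, from 0 to 95.1. In form: [[wx, wy, wz, x, y, z, hand], ...]. A call has 1 to 10 rows; each row shifts and turns the commanded pose from where the row before left it, along the tool's axes as they then stand; what a row does not reach is not made up. A row lasts 1/8 s, in which the tool goes at most 62.5 mm and 10.7 degrees, less where a joint would pass 70% of its speed; a pose out of reach is approached as far as the arm can. A call is refused whole if a number of a shift passes 62.5 or a number of a turn 10.7, either way. A call with a gripper value outside its range is refused whole. The fingers move at their own pace and stop on an object; the grip force is fixed at half the most. Time passes only in rows, so rows that do not move let the fingers close. It gives the time, the measured TCP pose, the force, the opening and the grip force at its end, in the units of the state.
- env.state(): the state, without advancing time (a new reading comes with each control period).
- env.read_camera(name): name is "side" or "top" or "wrist"; returns a dict with "color" (420x560x3 uint8, red, green, blue), "z_map" (420x560 float32, mm along the optical axis (not along the pixel's ray), 0 where there is no reading), "camera_matrix" (3x3 intrinsics, pixels), "k1" (the pictures are not rectified: a ray, as slopes to the right and down, at radius r is drawn at 1 + k1 r^2 times it, then the intrinsics apply), "world_to_cam" (4x4, takes a point from world to camera coordinates). Camera axes: x right, y up, looking along -z (the intrinsics and any distortion apply to the point x, -y, -z); pixel columns grow to the right and rows downward; lengths in mm; the calibration is good to about 2 mm. A picture is of the moment at which its call begins.
- env.job_done(): hands the job in; it is judged then, once.
Trained networks look in the newest picture that a camera, given by its name, has taken for a name from the list of things; names that differ only in an ending like _2 or _b are one class to them, and where a whole thing is asked for, a point or a joint stands for the part that bears it (a point fixed in the world has none). Each returns a list of dicts, best first, with "score" (0 to 1); they miss things now and then, are a little off and sometimes report something else, mostly with a low value. They report only what shows in the picture. A call takes as long as a camera call.
- env.recognise(camera, thing): "location" ([column, row] in pixels, amid what is visible of it).
The state is a dict: "t": time; "joints": joint angles; "qvel": joint speeds; "tau": joint torques, N m; "eef_pos": TCP position; "tcp_rot": TCP orientation; "ft_force": force on the tool from outside, world axes, zero at the start; "moment": the same for the moment, N m; "opening": opening from 0.0 (shut) to 1.0 (fully open); "grip_force": force on a finger pad.
Only numpy, scipy, OpenCV 4.12 (cv2) and the standard library are available. Lean on these libraries where they do the work, as an engineer would, in place of code of your own. Each camera call takes 0.05 s, during which the arm holds its last target. There are 200 camera calls.

## Working session

There is one attempt and no reset: what is moved stays moved. The work goes in short steps, Python scripts to look and compute and a tool call to move; the robot and the scene stay as the last step left them, time stands still between calls to the robot, and variables do not carry over. Pictures are saved under pics/ and viewed, at most 14 in all, crops included, and the job is handed in when it is done.

Besides the shell and the picture viewer there is one more tool, called after "Request:" as name(argument=value, ...) on one line, values as JSON. jog_arm: Moves the arm, as the interface text tells. Its arguments: {"type":"object","properties":{"motion":{"type":"array"}},"required":["motion"]}

```bash
mkdir -p pics; ls; cat > h.py <<'E'
import numpy as np, cv2
from cell import env
from scipy.spatial.transform import Rotation as R
def shot(c, fn=None):
    d=env.read_camera(c)
    if fn: cv2.imwrite('pics/'+fn, cv2.cvtColor(d['color'],cv2.COLOR_RGB2BGR))
    return d
def ray(d,px):
    K=d['camera_matrix']
    p=(np.array(px,float)-[K[0,2],K[1,2]])/[K[0,0],K[1,1]]
    s=p.copy()
    for _ in range(10): s=p/(1+d['k1']*(s@s))
    return np.array([s[0],-s[1],-1])
def atz(d,px,z):
    T=np.linalg.inv(d['world_to_cam']); r=T[:3,:3]@ray(d,px); o=T[:3,3]
    return o+r*(z-o[2])/r[2]
def cloud(d):
    K=d['camera_matrix'];h,w=d['z_map'].shape
    u,v=np.meshgrid(np.arange(w),np.arange(h))
    p=np.stack([(u-K[0,2])/K[0,0],(v-K[1,2])/K[1,1]],-1); s=p.copy()
    for _ in range(10): s=p/(1+d['k1']*(s**2).sum(-1,keepdims=True))
    z=d['z_map']; c=np.stack([s[...,0]*z,-s[...,1]*z,-z],-1)
    T=np.linalg.inv(d['world_to_cam']); P=c@T[:3,:3].T+T[:3,3]; P[z<=0]=np.nan
    return P
def proj(d,P):
    q=d['world_to_cam']@np.append(P,1); s=np.array([q[0],-q[1]])/-q[2]
    s=s*(1+d['k1']*(s@s)); K=d['camera_matrix']
    return [K[0,0]*s[0]+K[0,2],K[1,1]*s[1]+K[1,2]]
E
python3 - <<'E'
from h import *
print(env.state())
for c in ['top','side']:
    d=shot(c,c+'0.png'); P=cloud(d)
    print(c,np.linalg.inv(d['world_to_cam'])[:3].round(2).tolist(),d['k1'],d['camera_matrix'][0,0])
    for n in ['wheel_68_mid','wheel_60_mid','wheel_52_mid','wheel_44_mid','wheel_case','post_seat','lid_edge','knee_plate','punch_stand','post_stand','bench_vice','flux_bottle']:
        print(n,[(round(r['score'],2),np.round(r['location']).tolist(),P[int(r['location'][1]),int(r['location'][0])].round().tolist()) for r in env.recognise(c,n)[:5]])
E
```

```text
pics
{'t': 0.0, 'joints': array([ 1.05040959e+00,  4.91562579e-01,  1.55945130e+00, -8.33467865e-06,
        1.09170770e+00, -1.05593563e-01]), 'qvel': array([-8.39364483e-05, -2.05828854e-04, -1.23747414e-03, -1.66915121e-03,
       -1.82620201e-04, -6.14146986e-04]), 'tau': array([ 5.45985167e-04, -6.12622404e+01, -2.58175099e+01,  6.93281461e-02,
        4.83189616e-02, -3.62909975e-05]), 'eef_pos': array([251.77224019, 571.8703802 , 291.65919119]), 'tcp_rot': array([-3.14046924e+00, -1.11634361e-04,  2.72680326e+00]), 'ft_force': array([0.50510353, 0.14972506, 0.02611583]), 'moment': array([ 0.00079736, -0.01512451, -0.00517792]), 'grip_force': 0.0, 'opening': 0.9967667385764152}
top [[-0.14, 0.97, -0.2, 221.58], [-0.99, -0.14, 0.02, -5.55], [-0.01, 0.2, 0.98, 1157.79]] 0.020529829280566528 427.80471460684817
wheel_68_mid [(0.91, [166.0, 188.0], [553.0, 259.0, 12.0])]
wheel_60_mid [(0.81, [217.0, 192.0], [526.0, 125.0, -2.0])]
wheel_52_mid []
wheel_44_mid [(0.68, [186.0, 230.0], [429.0, 218.0, 13.0])]
wheel_case [(0.67, [345.0, 151.0], [590.0, -249.0, 9.0])]
post_seat [(0.58, [34
[... 404 characters left out ...]
.95, [198.0, 296.0], [550.0, 251.0, -0.0])]
wheel_60_mid [(0.52, [230.0, 267.0], [527.0, 119.0, -5.0])]
wheel_52_mid [(0.46, [260.0, 270.0], [429.0, 89.0, 16.0])]
wheel_44_mid []
wheel_case [(0.76, [272.0, 172.0], [600.0, -274.0, 45.0])]
post_seat [(0.63, [278.0, 172.0], [583.0, -280.0, 44.0]), (0.61, [258.0, 271.0], [433.0, 95.0, 15.0])]
lid_edge [(0.61, [287.0, 138.0], [550.0, -279.0, 228.0]), (0.42, [231.0, 267.0], [522.0, 115.0, -1.0])]
knee_plate [(0.7, [306.0, 173.0], [470.0, -286.0, 94.0]), (0.52, [298.0, 180.0], [464.0, -212.0, 135.0])]
punch_stand []
post_stand [(0.47, [201.0, 300.0], [525.0, 267.0, 17.0]), (0.37, [300.0, 180.0], [460.0, -213.0, 131.0])]
bench_vice []
flux_bottle []
```

View pics/top0.png

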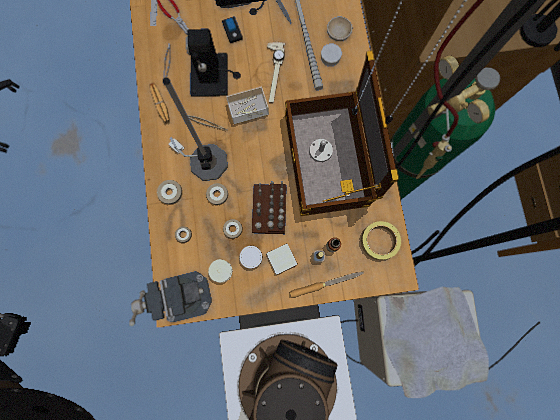

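View pics/side0.png

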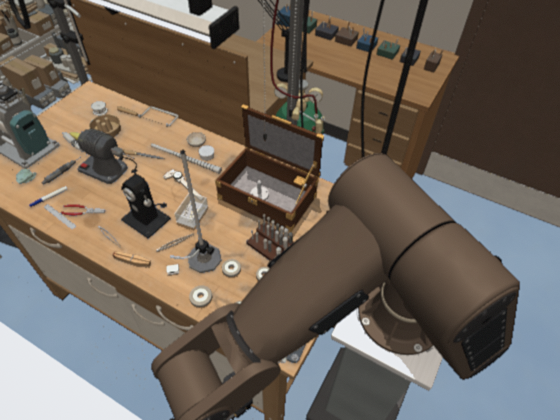

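The top view shows four wheels near pixels (169,192), (217,195), (183,234) and (233,229), the post near (320,150) and the knee plate near (347,187). The bottle is near (334,244) and the post stand foot near (208,160). I'll zoom in and measure.

```bash
python3 - <<'E'
from h import *
d=shot('top'); P=cloud(d)
im=cv2.cvtColor(d['color'],cv2.COLOR_RGB2BGR)
cv2.imwrite('pics/crop1.png',np.hstack([cv2.resize(im[85:220,270:405],(540,540),interpolation=cv2.INTER_CUBIC)]))
for px in [(169,192),(217,195),(183,234),(233,229)]:
    # wheel: points raised 8..20 near
    c=atz(d,px,14); m=(abs(P[...,2]-14)<6)&(np.hypot(P[...,0]-c[0],P[...,1]-c[1])<50)
    q=P[m][:,:2]; (cx,cy),r=cv2.minEnclosingCircle(q.astype(np.float32))
    print(px,c.round(1),m.sum(),(round(cx,1),round(cy,1)),round(r,1),q.mean(0).round(1),np.nanmedian(P[m][:,2]))
print('rod base',P[150:165,195:215,2].round()[::3,::3].tolist(), atz(d,(206,152),14),atz(d,(167,81),474))
for n,px,z in [('rimFL',(286,101),95),('rimNL',(298,213),95),('flange',(320,150),20),('knee',(347,187),135),('bottle top',(334,244),102),('punchL',(254,184),75),('punchR',(286,184),75),('pn',(284,234),75)]: print(n,atz(d,px,z).round(1),P[px[1],px[0]].round(1))
E
```

```text
(169, 192) [537.3 251.6  14. ] 428 (540.4, 250.9) 34.7 [539.1 251.4] 13.509547969817277
(217, 195) [510.4 122.   14. ] 329 (523.2, 122.6) 36.9 [516.  122.6] 13.393599642879508
(183, 234) [416.  224.7  14. ] 164 (416.9, 226.2) 22.2 [416.6 225.4] 13.435286853933462
(233, 229) [410.6  89.7  14. ] 241 (413.9, 91.1) 26.0 [413.5  91.7] 13.62983417458372
rod base [[12.0, 89.0, 125.0, 114.0, 91.0, 78.0, 15.0], [12.0, 89.0, 90.0, 99.0, 91.0, 87.0, 14.0], [75.0, 88.0, 91.0, 90.0, 91.0, 91.0, 24.0], [17.0, 15.0, 92.0, 86.0, 82.0, 73.0, 32.0], [13.0, 11.0, 64.0, 78.0, 43.0, 40.0, 29.0]] [637.77183802 138.60930097  14.        ] [608.11372336 133.62874989 474.        ]
rimFL [720.1 -98.4  95. ] [720.5 -98.5  94.2]
rimNL [414.8 -84.7  95. ] [432.1 -91.8  -0.5]
flange [ 596.6 -177.7   20. ] [ 592.9 -176.    31.3]
knee [ 455.  -210.7  135. ] [ 454.4 -210.2  137.7]
bottle top [ 323.9 -160.5  102. ] [ 325.7 -163.2   83.4]
punchL [510.8  16.1  75. ] [525.5  17.2  19.9]
punchR [499.  -66.7  75. ] [517.6 -70.8   2.5]
pn [369.5 -42.6  75. ] [379.4 -45.1   2.4]
```

View pics/crop1.png

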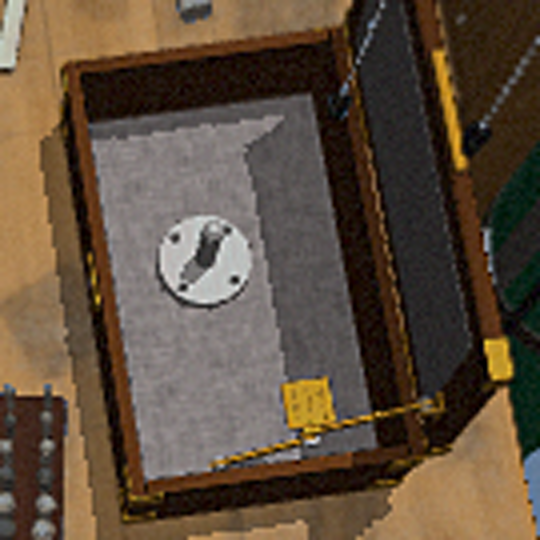

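Crop (4x, offset 270,85): the post top is at (213,230), flange centre (205,262), rim corners about (66,66) and (340,32), and the plate at (307,402). Next I'll work out the case pose and the first move.

```bash
cat >> h.py <<'E'
def goto(pos,yaw,tilt=None):
    """print tool-frame total shift (mm) & yaw turn (deg about tool z) to reach the pose pointing down"""
    s=env.state(); Rt=R.from_euler('xyz',s['tcp_rot']); 
    Rg=R.from_euler('xyz',[np.pi,0,yaw])
    rv=np.degrees((Rt.inv()*Rg).as_rotvec())
    d=np.array(pos)-s['eef_pos']
    print('pos',s['eef_pos'].round(1),'rot',s['tcp_rot'].round(3),'turn',rv.round(1),'| shift now-axes',Rt.inv().apply(d).round(1),'| shift goal-axes',Rg.inv().apply(d).round(1))
E
python3 - <<'E'
from h import *
d=shot('top')
f=lambda u,v,z: atz(d,(270+u/4,85+v/4),z)
A=f(66,66,95);B=f(128,515,95);C=f(340,32,95);D=f(415,462,95)
print('FL',A.round(1),'NL',B.round(1),'FR',C.round(1),'NR',D.round(1),np.linalg.norm(A-B),np.linalg.norm(A-C))
print('yaw y-axis',np.arctan2(*(A-B)[[1,0]]),np.arctan2(*(C-D)[[1,0]]))
print('post',f(213,230,82).round(1),f(205,262,20).round(1))
print('knee',f(307,402,135))
P=cloud(d)
m=(P[...,2]>50)&(P[...,0]<420)&(P[...,1]>120)&(P[...,0]>150)
q=P[m];print('vice',np.nanpercentile(q,[1,99],axis=0).round())
m=(P[...,2]>60)&(P[...,0]>560)&(P[...,0]<680)&(P[...,1]>80)&(P[...,1]<200)
q=P[m];print('stand',[ (zz,np.nanmedian(q[abs(q[:,2]-zz)<25],axis=0).round(),) for zz in (80,150,250,350,450)])
goto([540.5,251,200],2.727)
E
```

```text
FL [718.5 -99.6  95. ] NL [411.4 -94.4  95. ] FR [ 716.5 -284.4   95. ] NR [ 419.8 -279.7   95. ] 307.08388485994044 184.80788725876806
yaw y-axis -0.016886521520416635 -0.015541813127761189
post [ 595.5 -180.1   82. ] [ 594.7 -180.9   20. ]
knee [ 458.83153386 -210.79353663  135.        ]
vice [[150. 182.  75.]
 [291. 523. 749.]]
stand [(80, array([602., 136.,  86.])), (150, array([606., 134., 151.])), (250, array([606., 134., 249.])), (350, array([605., 134., 353.])), (450, array([606., 134., 460.]))]
pos [251.9 572.  292.3] rot [3.142 0.    2.727] turn [ 0.  0. -0.] | shift now-axes [-393.5 -177.5   92.2] | shift goal-axes [-393.5 -177.5   92.3]
```

Request:
jog_arm(motion=[[0,0,0,-39.4,-17.8,9.2,95],[0,0,0,-39.4,-17.8,9.2,95],[0,0,0,-39.4,-17.8,9.2,95],[0,0,0,-39.4,-17.8,9.2,95],[0,0,0,-39.4,-17.8,9.2,95],[0,0,0,-39.4,-17.8,9.2,95],[0,0,0,-39.4,-17.8,9.2,95],[0,0,0,-39.4,-17.8,9.2,95],[0,0,0,-39.4,-17.8,9.2,95],[0,0,0,-39.4,-17.8,9.2,95]])

```text
t: 2.65
eef_pos: [541.6, 249.2, 200.0]
tcp_rot: [3.141, 0.0, 2.727]
ft_force: [0.4, 0.3, 0.3]
opening: 1.0
grip_force: 0.0
```

```bash
python3 - <<'E'
from h import *
goto([540.5,251,80],2.727)
d=shot('wrist','w1.png'); P=cloud(d)
print(np.linalg.inv(d['world_to_cam'])[:3].round(2).tolist())
for n in ['wheel_68_mid','wheel_60_mid']:
    print(n,[(round(r['score'],2),np.round(r['location']).tolist(),atz(d,r['location'],10).round(1).tolist()) for r in env.recognise('wrist',n)[:5]])
m=(abs(P[...,2]-14)<5)&(np.hypot(P[...,0]-540,P[...,1]-251)<50)
q=P[m][:,:2]; print(m.sum(),cv2.minEnclosingCircle(q.astype(np.float32)),q.mean(0),np.median(P[m][:,2]))
E
```

```text
pos [541.6 249.2 200. ] rot [3.141 0.    2.727] turn [ 0.  0. -0.] | shift now-axes [  1.8   1.1 120. ] | shift goal-axes [  1.8   1.2 120. ]
[[0.4, -0.88, -0.24, 473.14], [0.92, 0.39, 0.11, 278.85], [-0.0, -0.26, 0.96, 291.41]]
wheel_68_mid [(0.56, [284.0, 216.0], [548.1, 249.7, 10.0])]
wheel_60_mid [(0.64, [139.0, 235.0], [512.9, 127.9, 10.0])]
4521 ((540.9083251953125, 251.06639099121094), 33.86357498168945) [539.72213068 251.5449968 ] 12.796844345655359
```

View pics/w1.png

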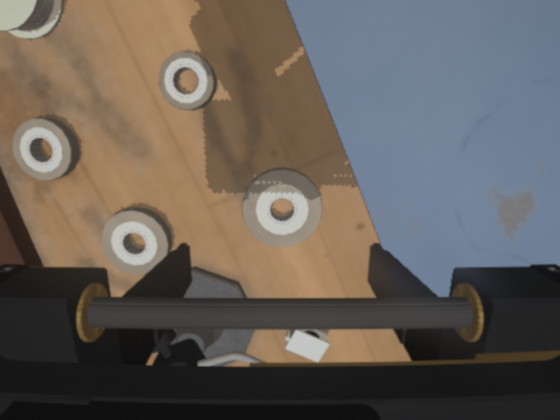

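The wrist view shows wheel 68 at (282,208), which agrees with the depth fit at (540.7, 251.2). I'll descend and grip.

Request:
jog_arm(motion=[[0,0,0,1.8,1.2,20,95],[0,0,0,0,0,25,95],[0,0,0,0,0,25,95],[0,0,0,0,0,25,95],[0,0,0,0,0,15,95],[0,0,0,0,0,9.5,95],[0,0,0,0,0,0,95],[0,0,0,0,0,0,60],[0,0,0,0,0,0,60],[0,0,0,0,0,0,60]])

```text
t: 4.05
eef_pos: [539.7, 252.2, 81.2]
tcp_rot: [3.141, 0.0, 2.727]
ft_force: [0.2, 0.2, 1.2]
opening: 0.739
grip_force: 0.0
```

Request:
jog_arm(motion=[[0,0,0,0,0,0,60],[0,0,0,0,0,0,60],[0,0,0,0,0,-10,60],[0,0,0,0,0,-30,60],[0,0,0,0,0,-40,60],[0,0,0,0,0,-40,60],[0,0,0,0,0,-30,60],[0,0,0,0,0,0,60]])

```text
t: 5.05
eef_pos: [539.9, 252.3, 233.2]
tcp_rot: [3.139, 0.003, 2.727]
ft_force: [-0.1, 0.5, -2.7]
opening: 0.697
grip_force: 29.9
```

```bash
cat >> h.py <<'E'
def inhand(r):
    """offset of held wheel centre in the tool frame from wrist depth, plus tips z"""
    d=shot('wrist'); P=cloud(d); s=env.state(); Rt=R.from_euler('xyz',s['tcp_rot'])
    Q=(P-s['eef_pos'])@Rt.as_matrix()
    m=(Q[...,2]>60)&(Q[...,2]<90)&(np.hypot(Q[...,0],Q[...,1])<r+12)
    print('n',m.sum(),'med z',np.median(Q[m][:,2]).round(1))
    q=Q[m]; print('pct x',np.percentile(q[:,0],[0.5,99.5]).round(1),'pct y',np.percentile(q[:,1],[0.5,99.5]).round(1)); return d,Q,m
E
python3 - <<'E'
from h import *
inhand(34); d=shot('wrist','w2.png'); goto([595,-180.5,200],1.555)
E
```

```text
n 10262 med z 66.6
pct x [-34.   31.3] pct y [-36.3  36.5]
pos [539.2 252.  230.4] rot [-3.141 -0.     2.727] turn [-0.  -0.  67.1] | shift now-axes [-225.4 -373.3   30.4] | shift goal-axes [-431.6   62.6   30.4]
```

View pics/w2.png

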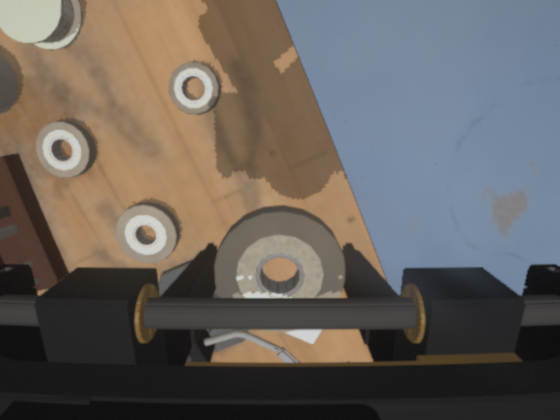

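Request:
jog_arm(motion=[[0,0,0,9.4,-40.2,0,60],[0,0,0,9.4,-40.2,0,60],[0,0,0,9.4,-40.2,0,60],[0,0,0,9.4,-40.2,0,60],[0,0,0,-16.1,-36.6,0,60],[0,0,0,-16.1,-36.6,0,60],[0,0,0,-16.1,-36.6,0,60],[0,0,0,-16.1,-36.6,0,60],[0,0,0,-16.1,-36.6,0,60]])

```text
t: 6.28
eef_pos: [439.7, -81.0, 229.6]
tcp_rot: [-3.142, -0.002, 2.727]
ft_force: [0.8, -0.6, -0.8]
opening: 0.695
grip_force: 29.9
```

Request:
jog_arm(motion=[[0,0,9.6,0,0,0,60],[0,0,9.6,0,0,0,60],[0,0,9.6,0,0,0,60],[0,0,9.6,0,0,0,60],[0,0,9.6,0,0,0,60],[0,0,9.6,0,0,0,60],[0,0,9.5,0,0,0,60],[0,0,0,0,0,0,60]])

```text
t: 7.28
eef_pos: [439.9, -79.7, 229.8]
tcp_rot: [-3.14, -0.001, 1.557]
ft_force: [0.5, -0.6, -1.6]
opening: 0.692
grip_force: 29.9
```

```bash
python3 - <<'E'
from h import *
goto([595,-180.5,180],1.555)
d,Q,m=inhand(34)
# bore centre: pixel -> tool frame at top face
s=env.state()
for px in [(257,272),(303,272),(280,254),(280,291)]:
    p=atz(d,px,s['eef_pos'][2]-66); print(px,R.from_euler('xyz',s['tcp_rot']).inv().apply(p-s['eef_pos']).round(1))
g=cv2.cvtColor(d['color'],cv2.COLOR_RGB2BGR)
cv2.imwrite('pics/w3.png',g)
E
```

```text
pos [439.9 -79.7 229.8] rot [-3.140e+00 -1.000e-03  1.557e+00] turn [-0.1 -0.   0.1] | shift now-axes [-98.7 156.6  49.4] | shift goal-axes [-98.4 156.7  49.8]
n 10381 med z 68.3
pct x [-34.   31.2] pct y [-37.   36.5]
(257, 272) [  0.5 -11.5  66. ]
(303, 272) [ 0.5 11.4 66. ]
(280, 254) [10.1 -0.  66. ]
(280, 291) [-10.   -0.1  66. ]
```

View pics/w3.png

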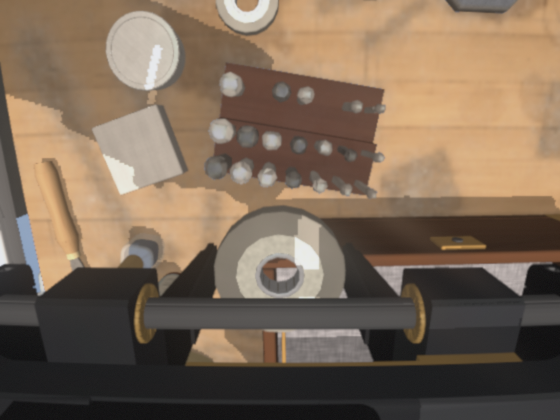

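Request:
jog_arm(motion=[[0,0,0,-16,19.5,0,60],[0,0,0,-16,19.5,0,60],[0,0,0,-16,19.5,0,60],[0,0,0,-16,19.5,0,60],[0,0,0,-16,19.5,0,60],[0,0,0,-16,19.5,0,60],[0,0,0,-16,19.5,0,60],[0,0,0,-15,19.5,0,60],[0,0,0,0,0,0,60]])

```text
t: 8.45
eef_pos: [594.8, -209.8, 229.6]
tcp_rot: [-3.141, -0.0, 1.558]
ft_force: [-1.2, -0.6, -1.8]
opening: 0.695
grip_force: 29.9
```

```bash
python3 - <<'E'
from h import *
d=shot('wrist','w4.png'); P=cloud(d)
goto([595,-180.5,180],1.555)
m=(abs(P[...,2]-80)<6)&(np.hypot(P[...,0]-595,P[...,1]+180)<18)
print(m.sum(),P[m].mean(0),np.percentile(P[m],[2,98],axis=0)); v,u=np.where(m);print(u.mean(),v.mean(),atz(d,(u.mean(),v.mean()),82))
E
```

```text
pos [ 594.  -209.1  229.7] rot [-3.140e+00 -1.000e-03  1.558e+00] turn [-0.1 -0.   0.2] | shift now-axes [28.6  0.7 49.7] | shift goal-axes [28.6  0.5 49.7]
291 [ 599.9225057  -181.11633456   78.72206142] [[ 593.61836689 -187.7795293    74.5690169 ]
 [ 605.84543901 -175.42899428   81.89580856]]
286.8556701030928 184.0962199312715 [ 599.86407756 -180.49676252   82.        ]
```

View pics/w4.png

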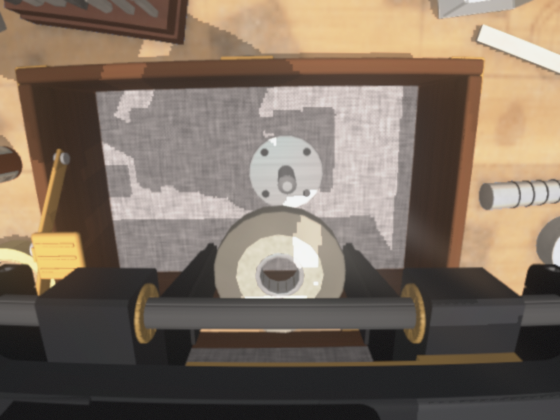

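Post tip at (287,184), flange centre at (286,171). The top and wrist cameras disagree by about 5 mm in x, so I'll cross-check.

```bash
python3 - <<'E'
from h import *
S=env.state(); print(S['eef_pos'],S['tcp_rot'])
d=shot('wrist')
for px,z in [((286,171),20),((250,171),20),((321,171),20),((287,184),82)]: print('wrist',px,atz(d,px,z).round(1))
P=cloud(d); m=(abs(P[...,2]-95)<4); q=P[m]; print('rim wrist',np.nanpercentile(q,[1,99],axis=0).round(1))
for z in (45,60,70,80):
  m=(abs(P[...,2]-z)<5)&(np.hypot(P[...,0]-598,P[...,1]+180)<18); print(z,m.sum(),P[m].mean(0).round(1),np.percentile(P[m],[3,97],axis=0).round(1)[:,:2].tolist())
for c in('top','side'):
  d=shot(c); P=cloud(d)
  m=(abs(P[...,2]-95)<4)&(P[...,0]>380)&(P[...,0]<750)&(P[...,1]<-80)&(P[...,1]>-300); q=P[m]; print('rim',c,np.nanpercentile(q,[1,99],axis=0).round(1))
  for z in (45,60,70,80):
    m=(abs(P[...,2]-z)<6)&(np.hypot(P[...,0]-598,P[...,1]+180)<22)
    if m.sum(): print(c,z,m.sum(),P[m].mean(0).round(1))
  # held wheel as seen
  m=(abs(P[...,2]-164)<5)&(np.hypot(P[...,0]-595,P[...,1]+209)<45)
  if m.sum(): print('held',P[m].mean(0),np.percentile(P[m],[1,99],axis=0).round(1))
E
```

```text
[ 594.03407341 -209.12293006  229.65503323] [-3.14006111e+00 -8.37938995e-04  1.55798067e+00]
wrist (286, 171) [ 599.4 -179.8   20. ]
wrist (250, 171) [ 567.9 -179.4   20. ]
wrist (321, 171) [ 630.1 -180.1   20. ]
wrist (287, 184) [ 599.2 -179.7   82. ]
rim wrist [[ 426.2 -289.    91.3]
 [ 723.9  -99.2   98.1]]
45 29 [ 599.1 -176.2   45.3] [[593.4, -179.3], [605.6, -174.8]]
60 33 [ 599.3 -176.1   60.4] [[593.5, -179.3], [605.0, -175.0]]
70 49 [ 599.5 -177.1   71.2] [[593.5, -184.1], [606.5, -174.9]]
80 273 [ 599.9 -181.2   79. ] [[594.2, -187.1], [605.7, -175.8]]
rim top [[ 619.3 -170.8   91.3]
 [ 723.   -97.    97.9]]
rim side [[ 424.  -289.6   91. ]
 [ 723.   -94.6   98.7]]
side 45 10 [ 597.4 -176.5   45.3]
side 60 8 [ 596.6 -174.9   59. ]
side 70 15 [ 596.7 -176.1   71.5]
side 80 12 [ 597.9 -179.    78.4]
held [ 594.8082083  -204.64561237  162.72797946] [[ 553.3 -238.   159.1]
 [ 627.9 -176.5  167.8]]
```

Request:
jog_arm(motion=[[0,0,0,10,1.5,0,60],[0,0,0,10,1.5,0,60],[0,0,0,9,1.5,20,60],[0,0,0,0,0,20,60],[0,0,0,0,0,15,60],[0,0,0,0,0,5,60],[0,0,0,0,0,0,60]])

```text
t: 9.52
eef_pos: [599.3, -180.2, 170.8]
tcp_rot: [-3.142, -0.0, 1.556]
ft_force: [0.1, -0.5, -0.3]
opening: 0.694
grip_force: 29.9
```

Request:
jog_arm(motion=[[0,0,0,0,0,5,60],[0,0,0,0,0,5,60],[0,0,0,0,0,5,60],[0,0,0,0,0,0,60]])

```text
t: 10.02
eef_pos: [599.1, -180.2, 155.2]
tcp_rot: [-3.141, -0.0, 1.556]
ft_force: [-1.2, -0.1, -1.3]
opening: 0.69
grip_force: 29.9
```

Request:
jog_arm(motion=[[0,0,0,0,0,8,60],[0,0,0,0,0,8,60],[0,0,0,0,0,8,60],[0,0,0,0,0,8,60],[0,0,0,0,0,8,60],[0,0,0,0,0,6,60],[0,0,0,0,0,4,60],[0,0,0,0,0,0,60]])

```text
t: 11.02
eef_pos: [599.2, -180.1, 105.5]
tcp_rot: [-3.141, -0.0, 1.556]
ft_force: [0.7, 0.2, -0.5]
opening: 0.698
grip_force: 29.9
```

Lower to contact.

Request:
jog_arm(motion=[[0,0,0,0,0,2,60],[0,0,0,0,0,1.5,60],[0,0,0,0,0,1,60],[0,0,0,0,0,0,60]])

```text
t: 11.52
eef_pos: [599.3, -180.2, 101.2]
tcp_rot: [3.142, -0.0, 1.556]
ft_force: [0.5, 0.5, -1.3]
opening: 0.691
grip_force: 29.9
```

Request:
jog_arm(motion=[[0,0,0,0,0,0,75],[0,0,0,0,0,0,80],[0,0,0,0,0,0,80],[0,0,0,0,0,-10,80],[0,0,0,0,0,-20,80],[0,0,0,0,0,-30,80],[0,0,0,0,0,-40,80],[0,0,0,0,0,-40,80],[0,0,0,0,0,0,90]])

```text
t: 12.65
eef_pos: [600.0, -180.4, 245.0]
tcp_rot: [3.136, 0.002, 1.556]
ft_force: [0.2, 0.5, -1.1]
opening: 0.903
grip_force: 0.0
```

```bash
cat >> h.py <<'E'
def wheels(d,zs=13.5):
    P=cloud(d); ok=(abs(P[...,2]-zs)<5)
    return P
def find(c,guess,rad=70):
    """wheel near guess on the bench: raised blob + bright hub"""
    d=shot(c); P=cloud(d)
    m=((abs(P[...,2]-13)<4)&(np.hypot(P[...,0]-guess[0],P[...,1]-guess[1])<rad)).astype(np.uint8)
    n,l,st,ce=cv2.connectedComponentsWithStats(m)
    for i in range(1,n):
        if st[i,4]>60:
            q=P[l==i]; c0,r=cv2.minEnclosingCircle(q[:,:2].astype(np.float32)); print(c,'n',st[i,4],'circ',np.round(c0,1),round(r,1),'mean',q.mean(0).round(1),'px',ce[i].round())
    return d
E
python3 - <<'E'
from h import *
d=shot('wrist','w5.png'); P=cloud(d)
m=(np.hypot(P[...,0]-599,P[...,1]+180)<50)&(P[...,2]>25)&(P[...,2]<45); print(m.sum(),P[m].mean(0),np.percentile(P[m],[1,99],axis=0))
for g in [(518,122),(414,91),(417,226)]: find('top',g,45)
goto([520,122,200],3.14)
E
```

```text
3776 [ 598.81374763 -180.05527615   32.84716638] [[ 567.36730628 -213.30279002   28.0657919 ]
 [ 630.25002921 -149.9905929    35.3169472 ]]
pos [ 598.9 -180.   240.3] rot [-3.140e+00 -1.000e-03  1.556e+00] turn [ -0.   -0.1 -90.8] | shift now-axes [300.8 -83.4  40.6] | shift goal-axes [ 79.4 301.9  40.3]
```

View pics/w5.png

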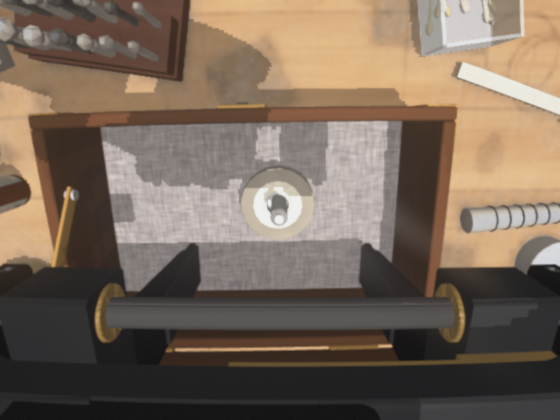

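Wheel 68 sits flat on the flange, centred at (278,203). Now on to wheel 60.

Request:
jog_arm(motion=[[0,0,0,16.3,-26.8,0,95],[0,0,0,16.3,-26.8,0,95],[0,0,0,16.3,-26.8,0,95],[0,0,0,16.3,-26.8,0,95],[0,0,0,16.3,-26.8,0,95],[0,0,0,16.3,-26.8,0,95],[0,0,0,40,0,0,95],[0,0,0,40,0,0,95],[0,0,0,40,0,0,95],[0,0,0,40,0,0,95]])

```text
t: 14.1
eef_pos: [442.0, 81.3, 240.4]
tcp_rot: [-3.14, 0.0, 1.556]
ft_force: [0.0, -0.0, -0.3]
opening: 0.999
grip_force: 0.0
```

Request:
jog_arm(motion=[[0,0,-10.1,0,0,0,95],[0,0,-10.1,0,0,0,95],[0,0,-10.1,0,0,0,95],[0,0,-10.1,0,0,0,95],[0,0,-10.1,0,0,0,95],[0,0,-10.1,0,0,0,95],[0,0,-10.1,0,0,0,95],[0,0,-10.1,0,0,0,95],[0,0,-10.1,0,0,0,95],[0,0,0,0,0,0,95]])

```text
t: 15.35
eef_pos: [442.1, 80.0, 240.5]
tcp_rot: [3.142, -0.002, 3.141]
ft_force: [0.1, 0.4, -0.6]
opening: 1.001
grip_force: 0.0
```

```bash
python3 - <<'E'
from h import *
find('wrist',(480,150),160); find('top',(480,150),160); goto([521,122,200],3.14)
E
```

```text
wrist n 2035 circ [414.4  90.1] 26.0 mean [413.7  90.   12.7] px [291. 170.]
wrist n 101 circ [427.3  31.3] 33.1 mean [422.6  35.6  12.9] px [232. 180.]
wrist n 1331 circ [417.4 224. ] 22.1 mean [416.9 223.3  12.8] px [432. 174.]
wrist n 71 circ [493.5  23.8] 33.3 mean [492.8  23.9  12.9] px [223. 250.]
wrist n 2293 circ [516.6 121.7] 30.2 mean [515.3 121.1  12.7] px [321. 271.]
wrist n 2255 circ [607.3 134.8] 54.1 mean [600.3 132.6  12.8] px [329. 343.]
pos [442.2  80.  240.7] rot [ 3.142e+00 -1.000e-03  3.138e+00] turn [ 0.  -0.1 -0.1] | shift now-axes [-78.7  42.3  40.7] | shift goal-axes [-78.7  42.1  40.7]
```

Request:
jog_arm(motion=[[0,0,0,-24.8,13.8,20,95],[0,0,0,-24.8,13.8,20,95],[0,0,0,-24.8,13.8,20,95],[0,0,0,0,0,25,95],[0,0,0,0,0,25,95],[0,0,0,0,0,25,95],[0,0,0,0,0,15,95],[0,0,0,0,0,9.5,95],[0,0,0,0,0,0,95],[0,0,0,0,0,0,52]])

```text
t: 16.7
eef_pos: [517.0, 121.5, 82.3]
tcp_rot: [3.141, 0.001, -3.141]
ft_force: [-0.0, -0.5, -0.1]
opening: 0.938
grip_force: 0.0
```

Request:
jog_arm(motion=[[0,0,0,0,0,0,52],[0,0,0,0,0,0,52],[0,0,0,0,0,0,52],[0,0,0,0,0,0,52],[0,0,0,0,0,0,52],[0,0,0,0,0,-10,52],[0,0,0,0,0,-20,52],[0,0,0,0,0,-40,52],[0,0,0,0,0,-40,52],[0,0,0,0,0,-40,52]])

```text
t: 17.95
eef_pos: [516.4, 121.4, 233.5]
tcp_rot: [3.142, 0.0, -3.141]
ft_force: [0.5, 0.2, -0.8]
opening: 0.625
grip_force: 30.0
```

Request:
jog_arm(motion=[[0,0,0,38,-20.5,-3,52],[0,0,0,38,-20.5,-3,52],[0,0,0,0,-40,0,52],[0,0,0,0,-40,0,52],[0,0,0,0,-40,0,52],[0,0,0,0,-40,0,52],[0,0,0,0,0,0,52]])

```text
t: 18.82
eef_pos: [440.8, -81.4, 238.1]
tcp_rot: [-3.141, 0.0, 3.139]
ft_force: [-0.2, 0.1, -0.9]
opening: 0.624
grip_force: 30.0
```

Request:
jog_arm(motion=[[0,0,10.1,0,0,0,52],[0,0,10.1,0,0,0,52],[0,0,10.1,0,0,0,52],[0,0,10.1,0,0,0,52],[0,0,10.1,0,0,0,52],[0,0,10.1,0,0,0,52],[0,0,10.1,0,0,0,52],[0,0,10.1,0,0,0,52],[0,0,10.1,0,0,0,52],[0,0,0,0,0,0,52]])

```text
t: 20.08
eef_pos: [440.7, -78.8, 238.0]
tcp_rot: [-3.142, -0.0, 1.558]
ft_force: [-0.6, 0.5, -1.4]
opening: 0.622
grip_force: 30.0
```

```bash
cat >> h.py <<'E'
def held(r):
    """fit the visible upper face of the held wheel (radius r) -> centre in tool frame"""
    d=shot('wrist'); P=cloud(d); s=env.state(); Q=(P-s['eef_pos'])@R.from_euler('xyz',s['tcp_rot']).as_matrix()
    m=(Q[...,2]>60)&(Q[...,2]<73)&(abs(Q[...,1])<r-4)&(Q[...,0]>5)&(Q[...,0]<r+10)
    q=Q[m]; ys=np.arange(-15,16,3); e=[]
    for y in ys:
        t=q[abs(q[:,1]-y)<1.5,0]; e.append(np.percentile(t,98)-np.sqrt(r*r-y*y))
    print('held x offset',np.median(e).round(1),np.round(e,1),'face z',np.median(q[:,2]).round(1)); return d
E
python3 - <<'E'
from h import *
held(30); goto([599.2,-180.2,170],1.555)
E
```

```text
held x offset -1.2 [-0.6 -1.  -1.4 -1.1 -1.2 -1.3 -1.1 -1.3 -1.6 -1.3 -1.1] face z 69.0
pos [440.7 -79.  237.9] rot [-3.142 -0.     1.56 ] turn [-0.  -0.   0.3] | shift now-axes [-99.6 159.5  67.9] | shift goal-axes [-98.7 160.   67.9]
```

Request:
jog_arm(motion=[[0,0,0,-12.4,19.9,0,52],[0,0,0,-12.4,19.9,0,52],[0,0,0,-12.4,19.9,0,52],[0,0,0,-12.4,19.9,0,52],[0,0,0,-12.4,19.9,0,52],[0,0,0,-12.4,19.9,10,52],[0,0,0,-12.4,19.9,20,52],[0,0,0,-12.4,19.9,20,52],[0,0,0,0,0,17,52],[0,0,0,0,0,0,52]])

```text
t: 21.38
eef_pos: [597.5, -180.4, 169.4]
tcp_rot: [-3.139, -0.001, 1.558]
ft_force: [-0.0, 0.7, -0.6]
opening: 0.618
grip_force: 30.0
```

Request:
jog_arm(motion=[[0,0,0,0,0,5,52],[0,0,0,0,0,5,52],[0,0,0,0,0,5,52],[0,0,0,0,0,0,52]])

```text
t: 21.88
eef_pos: [598.4, -181.1, 155.5]
tcp_rot: [-3.141, -0.0, 1.556]
ft_force: [-0.0, -0.1, -0.5]
opening: 0.623
grip_force: 30.0
```

Request:
jog_arm(motion=[[0,0,0,1,0.7,2,52],[0,0,0,0,0,8,52],[0,0,0,0,0,8,52],[0,0,0,0,0,8,52],[0,0,0,0,0,6,52],[0,0,0,0,0,4,52],[0,0,0,0,0,2,52],[0,0,0,0,0,1,52],[0,0,0,0,0,0,52]])

```text
t: 23.0
eef_pos: [599.3, -180.2, 116.8]
tcp_rot: [3.141, -0.0, 1.556]
ft_force: [0.9, 0.6, -0.0]
opening: 0.624
grip_force: 30.0
```

Request:
jog_arm(motion=[[0,0,0,0,0,0.8,52],[0,0,0,0,0,0.4,52],[0,0,0,0,0,0,52],[0,0,0,0,0,0,66],[0,0,0,0,0,0,72],[0,0,0,0,0,0,72],[0,0,0,0,0,-10,72],[0,0,0,0,0,-30,72],[0,0,0,0,0,-40,72],[0,0,0,0,0,-40,72]])

```text
t: 24.25
eef_pos: [599.2, -180.2, 237.3]
tcp_rot: [3.141, 0.0, 1.556]
ft_force: [0.9, -0.2, -1.3]
opening: 0.758
grip_force: 0.0
```

Request:
jog_arm(motion=[[0,0,0,16.3,-26.8,0,95],[0,0,0,16.3,-26.8,0,95],[0,0,0,16.3,-26.8,0,95],[0,0,0,16.3,-26.8,0,95],[0,0,0,16.3,-26.8,0,95],[0,0,0,16.3,-26.8,0,95],[0,0,0,40,0,0,95],[0,0,0,40,0,0,95],[0,0,0,40,0,0,95],[0,0,0,0,0,0,95]])

```text
t: 25.5
eef_pos: [441.6, 41.8, 236.2]
tcp_rot: [3.141, -0.0, 1.559]
ft_force: [-0.3, -0.3, 0.2]
opening: 0.996
grip_force: 0.0
```

```bash
python3 - <<'E'
from h import *
find('wrist',(440,150),130); goto([414,90,240],1.555)
d=shot('top'); P=cloud(d)
m=(np.hypot(P[...,0]-599,P[...,1]+180)<32)&(P[...,2]>25)&(P[...,2]<65); print(m.sum(),P[m].mean(0),np.percentile(P[m],[5,95],axis=0))
E
```

```text
wrist n 444 circ [417.3 212.5] 18.4 mean [417.5 207.9  12.6] px [248.   5.]
wrist n 644 circ [565.7 137.8] 26.9 mean [564.2 139.   12. ] px [418.  90.]
wrist n 2172 circ [414.6  90. ] 25.9 mean [414.9  90.6  12.9] px [249. 147.]
wrist n 222 circ [438.5  34.1] 42.2 mean [436.8  33.9  13. ] px [275. 208.]
pos [441.8  40.8 236.1] rot [3.141 0.    1.558] turn [0.1 0.  0.2] | shift now-axes [ 48.9 -28.4  -4. ] | shift goal-axes [ 48.8 -28.5  -3.9]
372 [ 593.91158028 -177.66864282   45.38347075] [[ 570.47822846 -203.64798716   33.03120003]
 [ 620.6123685  -152.68142773   50.81812715]]
```

Request:
jog_arm(motion=[[0,0,0,24.7,-14,15,95],[0,0,0,24.6,-14,20,95],[0,0,0,0,0,25,95],[0,0,0,0,0,25,95],[0,0,0,0,0,25,95],[0,0,0,0,0,25,95],[0,0,0,0,0,12,95],[0,0,0,0,0,8,95],[0,0,0,0,0,0,95],[0,0,0,0,0,0,44]])

```text
t: 26.85
eef_pos: [414.8, 89.7, 81.1]
tcp_rot: [3.141, -0.0, 1.556]
ft_force: [-1.2, 0.1, 0.1]
opening: 0.943
grip_force: 0.0
```

Request:
jog_arm(motion=[[0,0,0,0,0,0,44],[0,0,0,0,0,0,44],[0,0,0,0,0,0,44],[0,0,0,0,0,0,44],[0,0,0,0,0,0,44],[0,0,0,0,0,0,44],[0,0,0,0,0,0,44],[0,0,0,0,0,-10,44],[0,0,0,0,0,-30,44],[0,0,0,0,0,-40,44]])

```text
t: 28.1
eef_pos: [414.1, 89.7, 161.4]
tcp_rot: [-3.14, 0.0, 1.556]
ft_force: [-0.1, 1.4, -0.6]
opening: 0.542
grip_force: 30.0
```

Request:
jog_arm(motion=[[0,0,0,0,0,-40,44],[0,0,0,0,0,-35,44],[0,0,0,-33,5,0,44],[0,0,0,-33,5,0,44],[0,0,0,-33,5,0,44],[0,0,0,-33,5,0,44],[0,0,0,-33,5,0,44],[0,0,0,0,0,0,44]])

```text
t: 29.1
eef_pos: [437.0, -77.2, 235.9]
tcp_rot: [3.141, 0.0, 1.553]
ft_force: [0.2, -0.3, -0.8]
opening: 0.545
grip_force: 30.0
```

```bash
python3 - <<'E'
from h import *
held(26); goto([599.2,-180.2,185],1.555)
E
```

```text
held x offset -0.6 [-0.4 -0.7 -0.6 -0.7 -0.9 -0.7 -0.6 -0.8 -0.6 -0.4 -0.6] face z 67.7
pos [436.7 -76.2 235.8] rot [-3.141 -0.     1.554] turn [-0.  -0.  -0.1] | shift now-axes [-101.3  164.2   50.8] | shift goal-axes [-101.4  164.1   50.8]
```

Request:
jog_arm(motion=[[0,0,0,-12.7,20.5,0,44],[0,0,0,-12.7,20.5,0,44],[0,0,0,-12.7,20.5,0,44],[0,0,0,-12.7,20.5,0,44],[0,0,0,-12.7,20.5,0,44],[0,0,0,-12.6,20.5,10,44],[0,0,0,-12.6,20.6,20,44],[0,0,0,-12.6,20.6,20,44],[0,0,0,0,0,15,44],[0,0,0,0,0,0,44]])

```text
t: 30.4
eef_pos: [598.6, -178.2, 169.5]
tcp_rot: [-3.139, -0.001, 1.556]
ft_force: [0.1, 1.0, 0.1]
opening: 0.542
grip_force: 30.0
```

Request:
jog_arm(motion=[[0,0,0,0,0,5,44],[0,0,0,0,0,5,44],[0,0,0,0,0,5,44],[0,0,0,0,0,0,44]])

```text
t: 30.9
eef_pos: [599.5, -179.4, 155.2]
tcp_rot: [-3.141, -0.0, 1.556]
ft_force: [-0.7, -0.8, -0.4]
opening: 0.542
grip_force: 30.0
```

Request:
jog_arm(motion=[[0,0,0,-0.5,0,4,44],[0,0,0,0,0,6,44],[0,0,0,0,0,6,44],[0,0,0,0,0,5,44],[0,0,0,0,0,3,44],[0,0,0,0,0,1,44],[0,0,0,0,0,0,44]])

```text
t: 31.78
eef_pos: [599.7, -179.9, 130.6]
tcp_rot: [3.141, -0.0, 1.556]
ft_force: [0.4, -0.3, -0.6]
opening: 0.542
grip_force: 30.0
```

Request:
jog_arm(motion=[[0,0,0,0,0,0.7,44],[0,0,0,0,0,0,44]])

```text
t: 32.02
eef_pos: [599.7, -179.9, 129.9]
tcp_rot: [3.141, -0.0, 1.556]
ft_force: [-0.1, -0.2, -0.5]
opening: 0.544
grip_force: 30.0
```

Request:
jog_arm(motion=[[0,0,0,0,0,0,58],[0,0,0,0,0,0,64],[0,0,0,0,0,0,64],[0,0,0,0,0,-10,64],[0,0,0,0,0,-30,64],[0,0,0,0,0,-40,64],[0,0,0,0,0,-30,64],[0,0,0,24.5,-40,0,95],[0,0,0,24.5,-40,0,95]])

```text
t: 33.15
eef_pos: [519.3, -129.2, 240.7]
tcp_rot: [3.14, 0.0, 1.555]
ft_force: [0.1, 0.7, -0.7]
opening: 0.827
grip_force: 0.0
```

Request:
jog_arm(motion=[[0,0,0,24.5,-40,0,95],[0,0,0,24.5,-40,0,95],[0,0,0,50,0,0,95],[0,0,0,50,0,0,95],[0,0,0,50,0,0,95],[0,0,0,50,0,0,95],[0,0,0,40,0,0,95],[0,0,0,0,0,0,95]])

```text
t: 34.15
eef_pos: [444.6, 162.5, 240.4]
tcp_rot: [3.141, -0.0, 1.559]
ft_force: [-0.2, -0.5, 0.1]
opening: 0.996
grip_force: 0.0
```

```bash
python3 - <<'E'
from h import *
d=find('wrist',(440,220),130); cv2.imwrite('pics/w6.png',d['color'][...,::-1]); goto([417,223.5,240],1.555)
d=shot('top'); P=cloud(d)
m=(np.hypot(P[...,0]-599,P[...,1]+180)<22)&(P[...,2]>25)&(P[...,2]<75); print(m.sum(),np.percentile(P[m],[5,50,95],axis=0))
E
```

```text
wrist n 1460 circ [417.6 224.5] 21.8 mean [417.8 224.9  13. ] px [249. 132.]
wrist n 127 circ [311.8 214.7] 19.3 mean [312.2 213.2  10.3] px [136. 147.]
pos [444.6 161.3 240.3] rot [ 3.141 -0.     1.558] turn [ 0.  -0.   0.2] | shift now-axes [ 61.9 -28.4   0.3] | shift goal-axes [ 61.8 -28.6   0.3]
180 [[ 580.98944182 -197.88212652   53.61495877]
 [ 596.68084546 -178.96550785   61.17610028]
 [ 616.89473499 -162.21111681   66.35123687]]
```

View pics/w6.png

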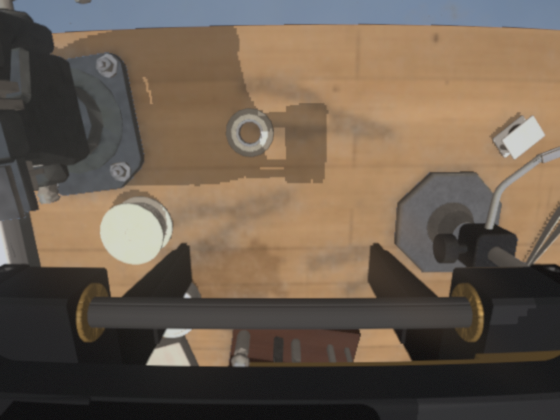

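The last wheel, 44, is at (250,132), which is (417.7, 224.6). The vice stays clear of the gripper body's footprint, so I'll pick the wheel up.

Request:
jog_arm(motion=[[0,0,0,31.5,-13.9,0,95],[0,0,0,31.4,-13.9,20,95],[0,0,0,0,0,30,95],[0,0,0,0,0,30,95],[0,0,0,0,0,30,95],[0,0,0,0,0,25,95],[0,0,0,0,0,15,95],[0,0,0,0,0,9,95],[0,0,0,0,0,0,95],[0,0,0,0,0,0,36]])

```text
t: 35.5
eef_pos: [418.2, 223.8, 81.4]
tcp_rot: [3.141, -0.0, 1.556]
ft_force: [1.0, -0.6, 0.0]
opening: 0.94
grip_force: 0.0
```

Request:
jog_arm(motion=[[0,0,0,0,0,0,36],[0,0,0,0,0,0,36],[0,0,0,0,0,0,36],[0,0,0,0,0,0,36],[0,0,0,0,0,0,36],[0,0,0,0,0,0,36],[0,0,0,0,0,0,36],[0,0,0,0,0,-10,36],[0,0,0,0,0,-30,36],[0,0,0,0,0,-40,36]])

```text
t: 36.75
eef_pos: [417.6, 223.7, 161.7]
tcp_rot: [-3.14, 0.001, 1.556]
ft_force: [0.5, 0.1, 0.1]
opening: 0.455
grip_force: 30.0
```

Request:
jog_arm(motion=[[0,0,0,0,0,-40,36],[0,0,0,0,0,-35,36],[0,0,0,-40,4,0,36],[0,0,0,-40,4,0,36],[0,0,0,-40,4,0,36],[0,0,0,-40,4,0,36],[0,0,0,-40,4,0,36],[0,0,0,-40,4,0,36],[0,0,0,-40,4,0,36],[0,0,0,0,0,0,36]])

```text
t: 38.0
eef_pos: [441.7, -58.5, 236.3]
tcp_rot: [3.141, 0.0, 1.552]
ft_force: [0.1, -0.2, 0.4]
opening: 0.456
grip_force: 30.0
```

```bash
python3 - <<'E'
from h import *
held(22); goto([599.2,-180.2,185],1.555)
E
```

```text
held x offset -0.4 [-0.1 -0.3 -0.4 -0.8 -0.4 -0.6 -0.6 -0.4 -0.4 -0.4  0.4] face z 67.9
pos [441.5 -57.3 236.2] rot [ 3.141 -0.     1.553] turn [ 0.  -0.  -0.1] | shift now-axes [-120.1  159.8   51.2] | shift goal-axes [-120.4  159.6   51.2]
```

Request:
jog_arm(motion=[[0,0,0,-15,20,0,36],[0,0,0,-15,20,0,36],[0,0,0,-15,20,0,36],[0,0,0,-15,20,0,36],[0,0,0,-15,20,0,36],[0,0,0,-15,20,10,36],[0,0,0,-15,20,20,36],[0,0,0,-15,20,20,36],[0,0,0,0,0,15,36],[0,0,0,0,0,0,36]])

```text
t: 39.3
eef_pos: [599.1, -177.6, 169.9]
tcp_rot: [-3.139, -0.001, 1.557]
ft_force: [-0.8, 0.0, -0.7]
opening: 0.45
grip_force: 30.0
```

Request:
jog_arm(motion=[[0,0,0,0,0,5,36],[0,0,0,0,0,5,36],[0,0,0,0,0,5,36],[0,0,0,0,0,0,36]])

```text
t: 39.8
eef_pos: [599.8, -179.3, 155.6]
tcp_rot: [-3.142, 0.0, 1.556]
ft_force: [0.9, -2.6, -1.9]
opening: 0.452
grip_force: 30.0
```

Request:
jog_arm(motion=[[0,0,0,-0.8,-0.5,0,36],[0,0,0,0,0,4,36],[0,0,0,0,0,4,36],[0,0,0,0,0,2.5,36],[0,0,0,0,0,1,36],[0,0,0,0,0,0,36]])

```text
t: 40.55
eef_pos: [599.4, -179.8, 144.2]
tcp_rot: [-3.141, -0.0, 1.556]
ft_force: [0.5, -1.0, -0.8]
opening: 0.456
grip_force: 30.0
```

Request:
jog_arm(motion=[[0,0,0,0,0,0.8,36],[0,0,0,0,0,0,36],[0,0,0,0,0,0,50],[0,0,0,0,0,0,56],[0,0,0,0,0,0,56],[0,0,0,0,0,-10,56],[0,0,0,0,0,-25,56],[0,0,0,0,0,-40,56],[0,0,0,0,0,-40,56],[0,0,0,0,0,-40,56]])

```text
t: 41.8
eef_pos: [599.2, -179.7, 300.7]
tcp_rot: [3.141, 0.0, 1.556]
ft_force: [-0.2, -0.1, -1.2]
opening: 0.584
grip_force: 0.0
```

Request:
jog_arm(motion=[[0,0,0,-10,0,0,40],[0,0,0,-15,0,0,20],[0,0,0,0,0,0,0],[0,0,0,0,0,0,0]])

```text
t: 42.3
eef_pos: [598.8, -204.9, 297.5]
tcp_rot: [-3.14, -0.001, 1.555]
ft_force: [-0.1, 0.1, 0.7]
opening: 0.224
grip_force: 0.0
```

```bash
python3 - <<'E'
from h import *
d=shot('wrist','w7.png'); P=cloud(d); print(env.state()['eef_pos'])
for a,b in [(25,0),(33,25),(30,25),(26,21),(22,9)]:
    pass
for lo,hi in [(30,37),(43,51),(57,65),(70,80)]:
    m=(np.hypot(P[...,0]-599.3,P[...,1]+180)<38)&(P[...,2]>lo)&(P[...,2]<hi); q=P[m]
    print(lo,hi,m.sum(),q.mean(0).round(1),np.percentile(q,[1,99],axis=0).round(1).tolist())
m=(np.hypot(P[...,0]-463,P[...,1]+211)<45)&(P[...,2]>125)&(P[...,2]<145); q=P[m]; print('plate',m.sum(),np.percentile(q,[3,50,97],axis=0).round(1) if m.sum() else '')
print([(r['score'],r['location'],atz(d,r['location'],135)) for r in env.recognise('wrist','knee_plate')])
E
```

```text
[ 598.8867138  -204.71842531  297.69217698]
30 37 556 [ 593.8 -163.5   32.7] [[564.8, -200.6, 30.4], [630.9, -147.0, 35.3]]
43 51 522 [ 597.5 -179.5   46.6] [[570.0, -210.3, 43.2], [627.8, -151.6, 50.2]]
57 65 520 [ 600.3 -173.    60.6] [[574.1, -204.0, 57.6], [624.5, -154.1, 64.1]]
70 80 1532 [ 599.1 -178.4   75. ] [[578.8, -198.9, 72.1], [619.1, -158.4, 79.6]]
plate 1743 [[ 444.2 -248.2  130.2]
 [ 458.3 -215.1  134.3]
 [ 475.6 -198.2  141.6]]
[(0.67, [101.6, 231.4], array([ 457.86412788, -213.57619762,  135.        ]))]
```

View pics/w7.png

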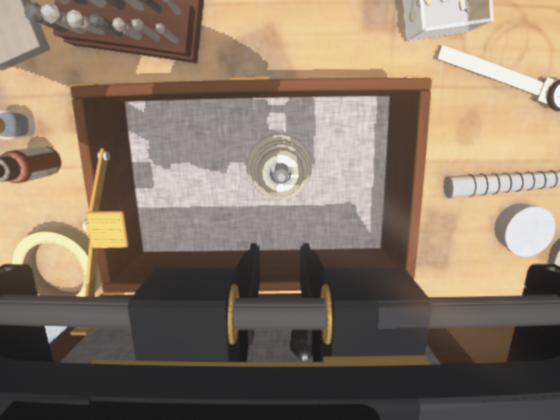

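All four wheels are stacked, with tops at 33, 47, 61 and 75 mm. The plate centre is near pixel (107,229), about (463, -212).

Request:
jog_arm(motion=[[0,0,0,-1.5,-22.7,0,0],[0,0,0,-1.5,-22.7,0,0],[0,0,0,-1.6,-22.7,0,0],[0,0,0,-1.6,-22.7,10,0],[0,0,0,-1.6,-22.6,20,0],[0,0,0,-1.6,-22.6,20,0],[0,0,0,0,0,18,0],[0,0,0,0,0,4,0],[0,0,0,0,0,0,0]])

```text
t: 43.52
eef_pos: [463.2, -212.1, 226.7]
tcp_rot: [3.142, -0.0, 1.556]
ft_force: [-0.6, 0.0, -0.5]
opening: 0.002
grip_force: 0.0
```

```bash
python3 - <<'E'
from h import *
d=shot('wrist','w8.png'); P=cloud(d); print(env.state()['eef_pos'],env.state()['opening'])
m=(P[...,0]>440)&(P[...,0]<490)&(P[...,1]>-240)&(P[...,1]<-185)&(abs(P[...,2]-135)<6); q=P[m]
print(m.sum(),np.percentile(q,[2,50,98],axis=0).round(1))
E
```

```text
[ 463.26365505 -212.11674488  226.91541814] 0.0028633693464097053
1512 [[ 443.1 -220.4  129.8]
 [ 456.7 -205.1  133.9]
 [ 475.8 -197.7  135.6]]
```

View pics/w8.png

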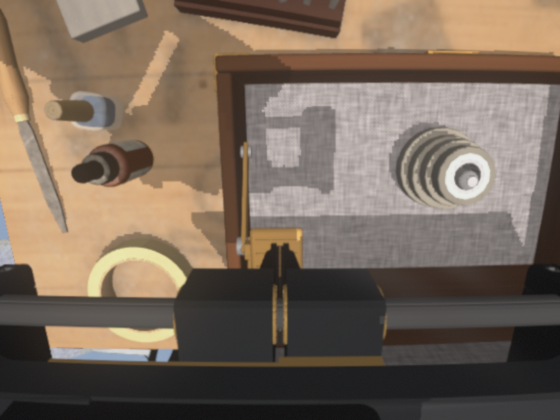

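The closed fingertips (280,255) sit over the plate, which spans pixels 251–302. Pressing.

Request:
jog_arm(motion=[[0,0,0,0,0,6,0],[0,0,0,0,0,5,0],[0,0,0,0,0,3,0],[0,0,0,0,0,2,0],[0,0,0,-1.2,0,2,0],[0,0,0,-1.2,0,2,0],[0,0,0,-1.2,0,2,0],[0,0,0,-1.2,0,2,0],[0,0,0,0,0,0,0]])

```text
t: 44.7
eef_pos: [463.4, -219.2, 204.2]
tcp_rot: [3.138, 0.005, 1.556]
ft_force: [-6.2, -14.8, 16.4]
opening: 0.004
grip_force: 9.3
```

Request:
jog_arm(motion=[[0,0,0,-2,0,2,0],[0,0,0,-2,0,2,0],[0,0,0,-1.5,0,2,0],[0,0,0,-1.5,0,2,0],[0,0,0,-1.5,0,2,0],[0,0,0,-1.5,0,2,0],[0,0,0,0,0,0,0]])

```text
t: 45.58
eef_pos: [463.3, -227.9, 192.3]
tcp_rot: [3.138, 0.003, 1.556]
ft_force: [-4.8, -1.7, 20.0]
opening: 0.007
grip_force: 6.9
```

```bash
python3 - <<'E'
from h import *
d=shot('side'); P=cloud(d)
x0,y0=[int(v) for v in proj(d,[463,-212,135])]; print(x0,y0)
cv2.imwrite('pics/s1.png',cv2.resize(d['color'][110:240,210:360,::-1],None,fx=5,fy=4.6)[:600,:800])
E
```

```text
298 179
```

View pics/s1.png

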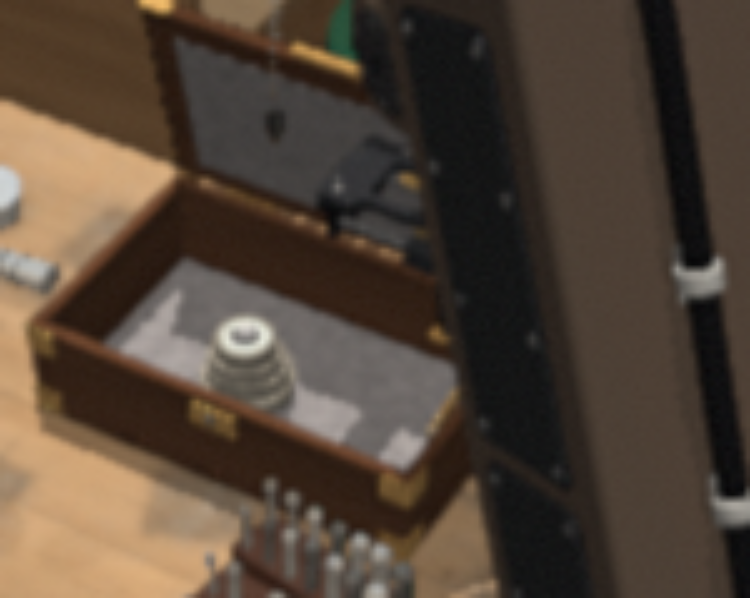

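The side view shows the lid still up and the stack intact. The knee was pressed about 21 mm, so the stay should be broken. I'll lift off and check the knee and the space behind the lid.

Request:
jog_arm(motion=[[0,0,0,0,0,-5,0],[0,0,0,0,0,-15,0],[0,0,0,0,0,-35,0],[0,0,0,0,0,-45,0],[0,0,0,0,0,-45,0],[0,0,0,0,0,-40,0],[0,0,0,0,0,-25,0],[0,0,0,0,0,0,0]])

```text
t: 46.62
eef_pos: [462.7, -226.9, 402.4]
tcp_rot: [3.139, 0.002, 1.556]
ft_force: [0.5, 0.1, -0.6]
opening: 0.004
grip_force: 0.0
```

```bash
python3 - <<'E'
from h import *
print(env.state()['eef_pos'])
d=shot('wrist','w9.png'); P=cloud(d)
m=(P[...,0]>435)&(P[...,0]<500)&(P[...,1]>-260)&(P[...,1]<-185)&(P[...,2]>97)&(P[...,2]<150); q=P[m]
print('plate',m.sum(),np.percentile(q,[2,50,98],axis=0).round(1).tolist())
d=shot('top'); P=cloud(d)
m=(P[...,0]>400)&(P[...,0]<760)&(P[...,1]>-480)&(P[...,1]<-240)&(P[...,2]>100); q=P[m]
h,xe,ye=np.histogram2d(q[:,0],q[:,1],bins=[np.arange(400,761,40),np.arange(-480,-239,20)])
zmax=np.zeros_like(h)
for a in range(h.shape[0]):
  for b in range(h.shape[1]):
    s=q[(q[:,0]>=xe[a])&(q[:,0]<xe[a+1])&(q[:,1]>=ye[b])&(q[:,1]<ye[b+1])]; zmax[a,b]=s[:,2].max() if len(s) else 0
print(ye);print(np.c_[xe[:-1],zmax.round()].astype(int))
d=shot('side'); P=cloud(d)
m=(P[...,0]>450)&(P[...,0]<700)&(P[...,1]>-320)&(P[...,1]<-250)&(P[...,2]>250)&(P[...,2]<310); q=P[m]; print('lid top (side)',m.sum(),np.percentile(q,[2,50,98],axis=0).round(1).tolist() if m.sum() else '')
E
```

```text
[ 462.66938512 -226.87038945  402.41035512]
plate 840 [[438.7, -255.5, 98.4], [454.8, -225.9, 112.1], [474.9, -204.7, 141.5]]
[-480 -460 -440 -420 -400 -380 -360 -340 -320 -300 -280 -260 -240]
[[400   0   0   0   0   0   0   0   0   0 641 652 658]
 [440   0   0   0   0   0   0   0   0   0 641 642 641]
 [480   0 226   0   0   0   0   0   0   0   0   0 631]
 [520   0   0   0 646 646   0   0   0   0 696 698   0]
 [560   0   0   0 600 640   0   0   0   0   0 279   0]
 [600 548 394   0   0   0   0   0   0   0   0   0 606]
 [640 524 268 298 291   0   0   0   0   0   0 286   0]
 [680 430 414 358   0   0   0   0   0   0 135 288 286]
 [720 418   0   0   0   0   0   0   0   0   0 288   0]]
lid top (side) 631 [[454.5, -271.8, 251.3], [571.5, -263.7, 273.3], [693.0, -258.5, 290.4]]
```

The knee is broken: the plate now sits at about 112 mm. Next, go over the lid and behind it at x≈480, clear of the hanging object.

Request:
jog_arm(motion=[[0,0,0,-24.5,4.7,0,0],[0,0,0,-24.5,4.7,0,0],[0,0,0,-24.5,4.7,0,0],[0,0,0,-24.5,4.7,0,0],[0,0,0,0,0,15,0],[0,0,0,0,0,0,0]])

```text
t: 47.52
eef_pos: [479.5, -325.4, 383.4]
tcp_rot: [-3.139, -0.003, 1.555]
ft_force: [-0.6, 0.2, -0.6]
opening: 0.002
grip_force: 0.0
```

```bash
python3 - <<'E'
from h import *
print(env.state()['eef_pos'],env.state()['ft_force'])
d=shot('wrist','w10.png'); P=cloud(d)
m=(P[...,0]>420)&(P[...,0]<730)&(P[...,1]>-330)&(P[...,1]<-240)&(P[...,2]>270)&(P[...,2]<300); q=P[m]
print('lid top',m.sum(),np.percentile(q,[2,50,98],axis=0).round(1).tolist())
E
```

```text
[ 479.52765452 -325.36156648  383.4383424 ] [-0.63965198  0.16761981 -0.64546395]
lid top 8386 [[428.6, -274.5, 278.7], [530.3, -268.1, 282.9], [635.7, -262.5, 290.3]]
```

View pics/w10.png

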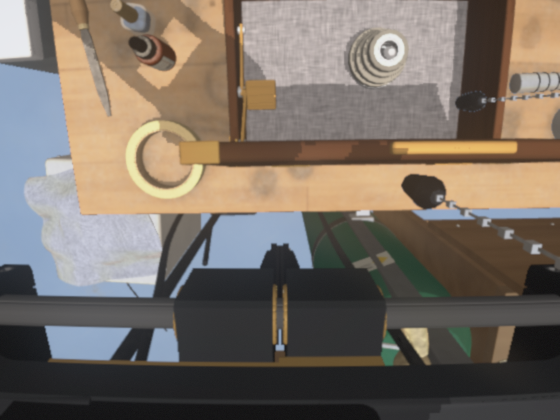

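The lid's top edge (rows 140–165) lies at y≈-263…-275. There is a chain knob near pixel (425,190); I'll check its position.

```bash
python3 - <<'E'
from h import *
d=shot('wrist'); P=cloud(d)
for u,v in [(420,188),(428,192),(470,101),(464,212),(500,232)]: print(u,v,P[v,u].round(0))
E
```

```text
420 188 [ 535. -278.  344.]
428 192 [ 537. -279.  348.]
470 101 [ 604. -241.  246.]
464 212 [ 539. -280.  372.]
500 232 [ 539. -280.  391.]
```

A chain with a knob hangs at about (537,-279), z>335. I'll step away from it and turn the gripper so its narrow side faces the chain.

Request:
jog_arm(motion=[[0,0,0,0,-20,0,0],[0,0,0,0,-22,0,0]])

```text
t: 47.88
eef_pos: [437.6, -324.0, 385.9]
tcp_rot: [3.141, 0.0, 1.557]
ft_force: [-0.5, 0.1, 0.1]
opening: 0.006
grip_force: 0.0
```

Request:
jog_arm(motion=[[0,0,-10.1,0,0,0,0],[0,0,-10.1,0,0,0,0],[0,0,-10.1,0,0,0,0],[0,0,-10.1,0,0,0,0],[0,0,-10.1,0,0,0,0],[0,0,-10.1,0,0,0,0],[0,0,-10.1,0,0,0,0],[0,0,-10.1,0,0,0,0],[0,0,-10.1,0,0,0,0],[0,0,0,0,0,0,0]])

```text
t: 49.12
eef_pos: [438.1, -324.1, 386.0]
tcp_rot: [-3.141, 0.001, -3.141]
ft_force: [0.5, 0.0, 0.2]
opening: 0.007
grip_force: 0.0
```

Request:
jog_arm(motion=[[0,0,0,-10,0,15,0],[0,0,0,-10,0,25,0],[0,0,0,0,0,25,0],[0,0,0,0,0,5,0],[0,0,0,0,0,0,0]])

```text
t: 49.75
eef_pos: [458.2, -324.6, 315.4]
tcp_rot: [3.141, -0.0, 3.141]
ft_force: [-0.6, -0.3, -0.2]
opening: 0.006
grip_force: 0.0
```

Request:
jog_arm(motion=[[0,0,0,0,14,-3,0],[0,0,0,0,10,-2,0],[0,0,0,0,8,0,0],[0,0,0,0,9,1,0],[0,0,0,0,9,1,0],[0,0,0,0,9,1,0],[0,0,0,0,0,0,0]])

```text
t: 50.62
eef_pos: [457.9, -264.8, 317.3]
tcp_rot: [3.141, -0.0, -3.141]
ft_force: [-0.3, -0.6, 0.3]
opening: 0.006
grip_force: 0.0
```

```bash
cat >> h.py <<'E'
def lid():
    for c in ('side','wrist'):
        P=cloud(shot(c))
        m=(P[...,0]>520)&(P[...,0]<700)&(P[...,1]>-285)&(P[...,1]<-60)&(P[...,2]>125)&(P[...,2]<310); q=P[m]
        if m.sum()<80: print(c,m.sum()); continue
        a=[]; 
        for z in range(130,300,20):
            t=q[abs(q[:,2]-z)<8]; a.append((z,len(t),np.median(t[:,1]).round() if len(t) else None))
        print(c,a)
E
python3 - <<'E'
from h import *
lid()
E
```

```text
side [(130, 79, np.float64(-277.0)), (150, 101, np.float64(-271.0)), (170, 110, np.float64(-266.0)), (190, 108, np.float64(-260.0)), (210, 105, np.float64(-254.0)), (230, 128, np.float64(-248.0)), (250, 143, np.float64(-243.0)), (270, 178, np.float64(-239.0)), (290, 36, np.float64(-238.0))]
wrist [(130, 0, None), (150, 0, None), (170, 0, None), (190, 0, None), (210, 56, np.float64(-268.0)), (230, 35, np.float64(-264.0)), (250, 0, None), (270, 0, None), (290, 0, None)]
```

The lid is following (φ≈0.28 rad from vertical). Continue along the arc.

Request:
jog_arm(motion=[[0,0,0,0,9.4,2,0],[0,0,0,0,9.4,2.4,0],[0,0,0,0,9.4,2.9,0],[0,0,0,0,8.7,4.5,0],[0,0,0,0,8.7,5,0],[0,0,0,0,8.7,5.5,0],[0,0,0,0,7.5,6,0],[0,0,0,0,7.5,6.3,0],[0,0,0,0,7.5,6.6,0]])

```text
t: 51.85
eef_pos: [457.9, -188.3, 275.7]
tcp_rot: [-3.142, -0.0, -3.141]
ft_force: [0.7, -1.8, 1.1]
opening: 0.004
grip_force: 1.1
```

```bash
python3 - <<'E'
from h import *
lid()
E
```

```text
side [(130, 26, np.float64(-262.0)), (150, 40, np.float64(-239.0)), (170, 43, np.float64(-215.0)), (190, 57, np.float64(-191.0)), (210, 89, np.float64(-164.0)), (230, 112, np.float64(-146.0)), (250, 10, np.float64(-238.0)), (270, 2, np.float64(-237.0)), (290, 1, np.float64(-236.0))]
wrist 25
```

Request:
jog_arm(motion=[[0,0,0,0,6.4,7.5,0],[0,0,0,0,6,8,0],[0,0,0,0,5.5,8.4,0],[0,0,0,0,4.6,8.8,0],[0,0,0,0,4.3,9,0],[0,0,0,0,3.8,9.2,0],[0,0,0,0,2.8,7.3,0],[0,0,0,0,2.4,7.3,0],[0,0,0,0,1.8,7.3,0],[0,0,0,0,0,0,0]])

```text
t: 53.2
eef_pos: [457.7, -151.0, 203.0]
tcp_rot: [3.141, -0.001, -3.141]
ft_force: [0.4, 0.1, -0.8]
opening: 0.005
grip_force: 0.0
```

Request:
jog_arm(motion=[[0,0,0,0,0.6,5,0],[0,0,0,0,0.6,5,0],[0,0,0,0,0.3,4,0],[0,0,0,0,0,3,0],[0,0,0,0,0,1,0],[0,0,0,0,0,0,0]])

```text
t: 53.95
eef_pos: [457.9, -149.7, 185.5]
tcp_rot: [3.142, -0.0, -3.141]
ft_force: [-0.3, -0.0, 0.1]
opening: 0.005
grip_force: 0.0
```

Request:
jog_arm(motion=[[0,0,0,0,0,0.7,0],[0,0,0,0,0,0.7,0],[0,0,0,0,0,0.7,0],[0,0,0,0,0,0,0]])

```text
t: 54.45
eef_pos: [457.9, -149.7, 184.7]
tcp_rot: [-3.141, 0.001, -3.141]
ft_force: [-5.0, 2.1, 19.7]
opening: 0.004
grip_force: 10.0
```

```bash
python3 - <<'E'
from h import *
P=cloud(shot('side')); S=env.state(); print(S['eef_pos'],S['ft_force'])
m=(P[...,0]>540)&(P[...,0]<700)&(P[...,2]>95)&(P[...,2]<140)
for y in range(-280,-90,20):
    t=P[m&(abs(P[...,1]-y)<8)]; print(y,len(t),np.median(t[:,2]).round(1) if len(t) else '')
E
```

```text
[ 457.89114228 -149.65569838  184.7033831 ] [-5.04235876  2.4297129  19.72175644]
-280 107 106.3
-260 135 106.4
-240 147 106.1
-220 155 106.7
-200 149 106.1
-180 148 106.1
-160 155 106.0
-140 173 105.6
-120 164 106.0
-100 194 105.1
```

Contact at 20 N and the lid is level at about 106 mm across, so it is fully shut. Retreat upward and hand in.

Request:
jog_arm(motion=[[0,0,0,0,0,-3,0],[0,0,0,0,0,-10,0],[0,0,0,0,0,-30,0],[0,0,0,0,0,-40,0],[0,0,0,0,0,-30,0],[0,0,0,0,0,0,0],[0,0,0,0,0,0,0]])

```text
t: 55.38
eef_pos: [457.6, -149.5, 296.0]
tcp_rot: [3.141, -0.001, -3.141]
ft_force: [-0.2, -0.4, 0.8]
opening: 0.005
grip_force: 0.0
```

```bash
python3 - <<'E'
from h import *
P=cloud(shot('side')); m=(P[...,0]>480)&(P[...,0]<700)&(P[...,2]>95)&(P[...,2]<140)
for y in (-260,-180,-100):
    t=P[m&(abs(P[...,1]-y)<8)]; print(y,len(t),np.median(t[:,2]).round(1))
print(env.state()['ft_force'],env.job_done())
E
```

```text
-260 92 105.7
-180 221 106.0
-100 262 104.8
the job is handed in; nothing more can be done
[-0.24307368  0.21494204 -1.0192961 ] None
```

The job is handed in at about 55 s: all four wheels are on the post, largest at the bottom, the stay was broken with the lid up, and the lid is fully shut; no verdict came back from the judge.

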